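# Start the self-tapping wing screw over the strap

## Robot

A 6-joint arm with a two-finger parallel gripper is mounted at the origin on a cart in front of the work surface, level with it; the furniture and walls round the work are solid. World frame = base frame: x ahead of the robot, y to its left, z up, the work surface at z = 0. Lengths are in m, angles in degrees, forces in N, time in s.
With the tool pointing down it reaches from about 0.35 to 0.775 m from the base axis. Payload 7.3 kg.
Tool frame: the origin (TCP) lies midway between the tips of the shut fingers; the grasp point (between the pads) lies 19 mm behind it; z points along the fingers, y is the line along which they close (so a half turn about z gives the same grasp; the last joint's range is limited). The gripper opens to 92 mm and grips with 3 to 60 N. Pads are 19 mm wide; open, the fingers measure 130 mm over their backs; the gripper's body (75 mm by 190 mm) begins 47 mm behind the grasp point.
Start: joints at [-83.136, 19.595, 87.324, -0, 73.075, -8.365], TCP at [0.138, -0.507, 0.189] pointing down, gripper open.
Joint ranges: [-145.02, 145.02], [-44.19, 115.74], [2.07, 154.8], [-57.11, 237.11], [16.16, 152.29], [-177.93, 177.93]. Speed limits (degrees/s): [147.25, 147.25, 180, 180, 180, 180].

## Interface

Orientations are given as [roll, pitch, yaw] about the fixed x, y, z axes, in that order (R = Rz(yaw) Ry(pitch) Rx(roll)).
In Python, from bench import monitor, optics, bot gives the robot as it stands.
- The arm moves only by the shell command python3 -m jog 'ROWS' [FORCE]. ROWS is JSON, a list of rows, each an object of numbers: "fingers": the gripper command: -1 is fully open, 1 is shut, values between are in proportion; "dx", "dy", "dz": the shift along the tool's x, y, z in units of 40 mm (1.0 is 40 mm); "rx", "ry", "rz": the turn, a rotation vector about the tool's x, y, z in units of 10 degrees (1.0 is 10 degrees). A call has 1 to 12 rows; each row is the pose to reach, as a shift and turn from the pose commanded when the call began, along the tool's axes at that moment; what a row does not reach only later rows make up. A row lasts 1/8 s, in which the tool goes at most 62.5 mm and 10.7 degrees, less where a joint would pass 70% of its speed; a pose out of reach is approached as far as the arm can. A call with a gripper value outside its range is refused whole. The fingers move at their own pace and stop on an object; FORCE is the grip in N (left out, the last holds). Time passes only in rows, so rows that repeat a pose let the fingers close. It gives the time, the measured TCP pose, the force, the opening and the grip force at its end, in the units of the state.
- monitor.sense(): the state, without advancing time (a new reading comes with each control period).
- optics.grab_frame(name): name is "scene" or "side" or "wrist"; returns a dict with "image" (400x640x3 uint8, red, green, blue), "fx", "fy", "cx", "cy" (pixels), "dist" ([k1, k2, p1, p2, k3] as OpenCV has them; the pictures are not rectified), "extrinsics" (4x4, takes a point from world to camera coordinates); the wrist camera has in their place "hand_eye" (4x4, takes a point from camera to tool coordinates, whose origin is the TCP and whose axes are the flange's). Camera axes: x right, y down, z forward; pixel columns grow to the right and rows downward; lengths in m; the calibration is good to about 2 mm. A picture is of the moment at which its call begins: read the wrist's pose just before it. There is no depth.
- bot.sign_off(): hands the job in; it is judged then, once.
The state is a dict: "time_s": time; "q": joint angles; "qd": joint speeds; "joint_efforts": joint torques, N m; "position": TCP position; "orientation": TCP orientation; "wrist_force": force on the tool from outside, world axes, zero at the start; "torque": the same for the moment, N m; "finger_gap": finger opening in m; "finger_force": force on a finger pad.
Only numpy, scipy, OpenCV 4.12 (cv2) and the standard library are available. Lean on these libraries where they do the work, as an engineer would, in place of code of your own. Each camera call takes 0.05 s, during which the arm holds its last target. There are 200 camera calls.

## Task

Push the forked steel strap along its rails until it is fully home under the collar of the wing screw. Then drive the self-tapping screw: press the wing firmly down while turning it clockwise, but never with more than 25 N of push, re-gripping as needed, until the thread has cut in and the screw's collar sits right down on the strap; then let go.

Things in the scene. Friction and masses are not known exactly. Their poses are not given: they have to be found in the camera images.
- block: light wooden fixture block, 84 (x) x 190 (y) x 36 (z) mm, fixed to the table. Origin at the centre of its underside, z up. The pilot hole with the upright screw is at x 0, y +55 mm; two 5 mm high aluminium rails guide the strap along the block's y axis on the -y part of the top.
- strap_tab (a point): middle of the upright tab at the -y end of the strap: a steel plate 28 wide (block x), 8 thick (block y), from 40 to 59 mm above the table; the point is 52 mm above the table. Push or pinch it and move it along the block's +y, towards the screw. The strap (4 mm steel, 30 mm wide) resists with about 3 N. When home the tab's middle is 80 mm from the screw axis.
- strap (a joint): slide of the strap along the block's +y axis in m: starts between 0 and 0.02, and 0.05 is fully home against a hard stop, with the fork round the screw
- wing_grip (a point): pinch point of the black wing on the screw, on the screw axis, 14 mm below the wing's top edge, starting 79 mm above the table. The wing is an upright bar 40 long (point x) x 12 thick (point y) x 36 tall, standing on a disc 34 mm across and 6 mm high whose top is 22 mm below this point; point z is up. Pinch it across its thickness from above. It starts at any angle.
- wing_push (a joint): how far the wing is pushed down relative to the screw, m. A spring (6 N, then 1.5 N/mm) holds it off the drive: turned unpressed it just spins. At 0.002 (9 N) it meets the drive faces, which yield 5 N/mm more and grip by friction: with 16 to 22 N of push the wing turns the screw, with less it slips. 0.0036 is about 18 N, 0.0046 about 25 N; more strips the drive.
- screw (a joint): how far the self-tapping screw has sunk, m: 0 at the start, 0.004 with its collar hard down on the strap. It sinks 9 mm per full turn clockwise seen from above, so about 2.8 rad in all; the wing sinks with it. It stays where it is when released. At the end stop the drive just slips.
- collar (a point): underside of the screw's round collar (32 mm diameter), on the screw axis, starting 4 mm above the top of the 4 mm strap (44 mm above the table)
Mind the look-alikes: they are no part of the job. What is shaped like the block but blue is not meant.

How it is judged (in metres and radians):
On the way, in this order (a step that is already met when the one before it is completed fails the run):
1. the strap is fully home while the screw is still up (value of joint strap above 0.0485 m and value of joint screw below 0.001 m), for 0.2 s.
2. the screw has begun to cut in (value of joint screw above 0.0015 m and value of joint strap above 0.0485 m), for 0.2 s.
At the end, for the whole second after the job is handed in: strap within 1.5 mm of its stop, screw collar within 0.8 mm of the strap (sunk more than 3.2 of 4 mm), wing released (sprung back up) (value of joint strap above 0.0485 m and value of joint screw above 0.0032 m and value of joint wing_push below 0.0008 m); the robot touches nothing.
It fails at once if the wing is pushed with clearly more than 25 N (about 28.5 N) (value of joint wing_push above 0.0052 m).
It also fails if it takes over 72 s, if anything falls off the work surface, if the arm or the gripper's body presses on something with over 40 N, if the wrist force passes 120 N, or if a joint passes its speed limit or range.

## Working session

There is one attempt and no reset: what is moved stays moved. The work goes in short steps, Python scripts to look and compute and a shell command to move; the robot and the scene stay as the last step left them, time stands still between calls to the robot, and variables do not carry over. Pictures are saved under pics/ and viewed, at most 10 in all, crops included, and the job is handed in when it is done.

```bash
ls; mkdir -p pics
python3 - <<'E'
from bench import monitor, optics
import cv2,numpy as np
s=monitor.sense();print(s)
for n in ("scene","side"):
    f=optics.grab_frame(n);cv2.imwrite(f"pics/{n}0.png",f["image"][:,:,::-1])
    print(n,f["fx"],f["fy"],f["cx"],f["cy"],f["dist"],np.round(f["extrinsics"],4).tolist())
E
```

```text
pics
{'time_s': 0.0, 'q': array([-8.31361890e+01,  1.96369275e+01,  8.73760096e+01, -4.50160922e-04,
        7.30739702e+01, -8.36516707e+00]), 'qd': array([-0.04831753, -0.1183762 , -0.06882764, -0.08960868,  0.06710904,
       -0.01078716]), 'joint_efforts': array([ 8.73246427e-04, -4.31241417e+01, -2.44219798e+01,  7.18881330e-02,
        5.59620315e-02, -1.31634051e-04]), 'position': array([ 0.13787019, -0.50610716,  0.18874799]), 'orientation': array([-1.79913955e+02, -1.22175174e-02,  1.52291003e+01]), 'wrist_force': array([ 0.4359547 ,  0.12519014, -0.02310583]), 'torque': array([ 0.04738669, -0.00015814, -0.00058586]), 'finger_force': 0.0, 'finger_gap': 0.09140832114289613}
scene 387.65149440943287 387.65149440943287 313.62868731031995 202.56542724335796 [0.00652751 0.         0.         0.         0.        ] [[-0.7016, -0.7125, -0.0012, 0.5429], [-0.3718, 0.3676, -0.8524, 0.2148], [0.6078, -0.5976, -0.5229, 0.7176], [0.0, 0.0, 0.0, 1.0]]
side 444.3629544403278 444.3629544403278 319.8903861084871 192.83754229806982 [-0.1025732  0.         0.         0.         0.       ] [[-0.8458, -0.5335, 0.0039, 0.5602], [-0.3513, 0.5514, -0.7567, 0.164], [0.4015, -0.6414, -0.6537, 1.1052], [0.0, 0.0, 0.0, 1.0]]
```

View pics/scene0.png

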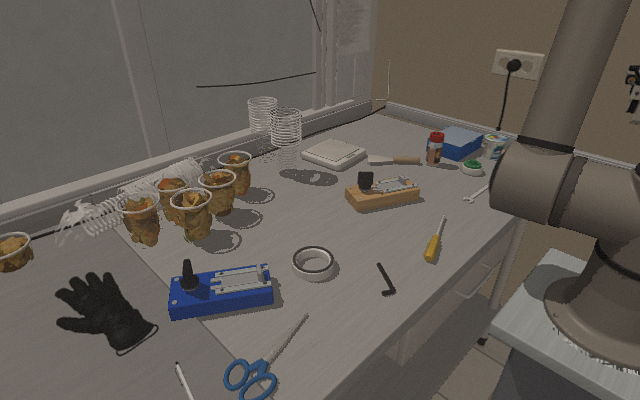

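View pics/side0.png

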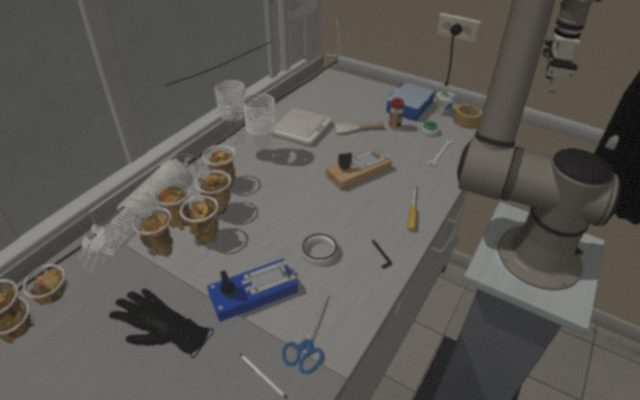

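Scene: wooden block at about (382,192), with its black wing at (366,180). Side: block at about (360,168), wing at (345,161). The blue look-alike is at lower left. Next I get a rough pose from these two views.

```bash
cat > h.py <<'E'
import cv2,numpy as np
from scipy.spatial.transform import Rotation as R
from bench import monitor, optics
def grab(n,save=None):
    s=monitor.sense(); f=optics.grab_frame(n)
    if n=="wrist":
        T=np.eye(4);T[:3,:3]=R.from_euler('xyz',s['orientation'],degrees=True).as_matrix();T[:3,3]=s['position']
        f['T']=T@np.array(f['hand_eye'])
    else: f['T']=np.linalg.inv(f['extrinsics'])
    f['K']=np.array([[f['fx'],0,f['cx']],[0,f['fy'],f['cy']],[0,0,1.]])
    if save: cv2.imwrite(save,f['image'][:,:,::-1])
    return f
def ray(f,px):
    p=cv2.undistortPoints(np.array(px,float).reshape(-1,1,2),f['K'],np.array(f['dist'])).reshape(-1,2)
    return f['T'][:3,3],np.c_[p,np.ones(len(p))]@f['T'][:3,:3].T
def plane(f,px,z):
    o,d=ray(f,px);return o+d*((z-o[2])/d[:,2])[:,None]
def proj(f,P):
    M=np.linalg.inv(f['T']);return cv2.projectPoints(np.array(P,float).reshape(-1,3),cv2.Rodrigues(M[:3,:3])[0],M[:3,3],f['K'],np.array(f['dist']))[0].reshape(-1,2)
E
python3 - <<'E'
from h import *
for n,w,c in(("scene",(366,180),(382,192)),("side",(345,161),(360,168))):
    f=grab(n);print(n,plane(f,[w],.079),plane(f,[c],.036))
f=grab("wrist");print(f['fx'],f['cx'],f['cy'],f['dist'],np.round(f['hand_eye'],3).tolist())
E
```

```text
scene [[0.56666911 0.01156328 0.079     ]] [[ 0.54167222 -0.03046887  0.036     ]]
side [[0.5715963  0.00893172 0.079     ]] [[ 0.54376707 -0.03596776  0.036     ]]
301.21866380765863 316.3539878612197 197.88568656643443 [-0.03539622  0.          0.          0.          0.        ] [[-0.0, -0.953, -0.303, 0.082], [1.0, -0.0, -0.0, -0.001], [0.0, -0.303, 0.953, -0.195], [0.0, 0.0, 0.0, 1.0]]
```

```bash
python3 -m jog '[{"dx":12.2,"dy":-8.5,"dz":-0.5,"rz":-4.3},{"dx":12.2,"dy":-8.5,"dz":-0.5,"rz":-4.3},{"dx":12.2,"dy":-8.5,"dz":-0.5,"rz":-4.3},{"dx":12.2,"dy":-8.5,"dz":-0.5,"rz":-4.3},{"dx":12.2,"dy":-8.5,"dz":-0.5,"rz":-4.3},{"dx":12.2,"dy":-8.5,"dz":-0.5,"rz":-4.3},{"dx":12.2,"dy":-8.5,"dz":-0.5,"rz":-4.3},{"dx":12.2,"dy":-8.5,"dz":-0.5,"rz":-4.3},{"dx":12.2,"dy":-8.5,"dz":-0.5,"rz":-4.3},{"dx":12.2,"dy":-8.5,"dz":-0.5,"rz":-4.3},{"dx":12.2,"dy":-8.5,"dz":-0.5,"rz":-4.3},{"dx":12.2,"dy":-8.5,"dz":-0.5,"rz":-4.3}]'
python3 - <<'E'
from h import *
print(monitor.sense()['q'])
f=grab("wrist","pics/w1.png")
E
```

```text
[-8.31362323e+01  1.96173392e+01  8.73472064e+01  7.89382876e-04
  7.30741108e+01 -8.36565790e+00]$[0]: bad value
```

View pics/w1.png

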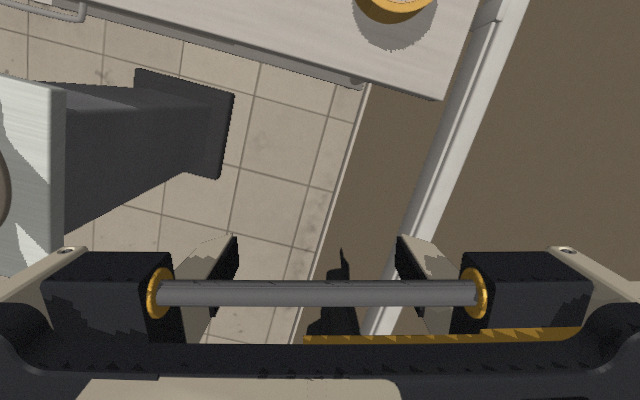

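The arm hasn't moved. The wrist view shows the gripper in rows 240 and below, so the usable view is ahead of it (tool +x). I'll test what the row format wants.

```bash
python3 -m jog '[{"fingers":-1,"dx":12.2,"dy":-8.5,"dz":-0.5,"rx":0,"ry":0,"rz":-4.3}]' || python3 -m jog '[{"fingers":-1,"dx":1,"dy":-0.7,"dz":-0.1,"rx":0,"ry":0,"rz":-0.4}]'; python3 -c "
from bench import monitor;print(monitor.sense()['time_s'])"
```

```text
time_s: 0.42
position: [0.1769, -0.4603, 0.1909]
orientation: [180.0, 0.0, 25.9]
wrist_force: [1.7, -0.4, 0.8]
finger_gap: 0.0919
finger_force: 0.0
0.425
```

```bash
python3 -m jog '[{"fingers":-1,"dx":11.1,"dy":-4.9,"dz":-0.75,"rz":-3.2},{"fingers":-1,"dx":11.1,"dy":-4.9,"dz":-0.75,"rz":-3.2},{"fingers":-1,"dx":11.1,"dy":-4.9,"dz":-0.75,"rz":-3.2},{"fingers":-1,"dx":11.1,"dy":-4.9,"dz":-0.75,"rz":-3.2},{"fingers":-1,"dx":11.1,"dy":-4.9,"dz":-0.75,"rz":-3.2},{"fingers":-1,"dx":11.1,"dy":-4.9,"dz":-0.75,"rz":-3.2},{"fingers":-1,"dx":11.1,"dy":-4.9,"dz":-0.75,"rz":-3.2},{"fingers":-1,"dx":11.1,"dy":-4.9,"dz":-0.75,"rz":-3.2},{"fingers":-1,"dx":11.1,"dy":-4.9,"dz":-0.75,"rz":-3.2},{"fingers":-1,"dx":11.1,"dy":-4.9,"dz":-0.75,"rz":-3.2},{"fingers":-1,"dx":11.1,"dy":-4.9,"dz":-0.75,"rz":-3.2},{"fingers":-1,"dx":11.1,"dy":-4.9,"dz":-0.75,"rz":-3.2}]'
python3 - <<'E'
from h import *
print(monitor.sense()['q'])
f=grab("wrist","pics/w2.png")
E
```

```text
[-7.78733301e+01  1.61587794e+01  9.20526595e+01 -2.41393935e-02
  7.17525252e+01 -1.38102993e+01]$[0]: bad value
```

View pics/w2.png

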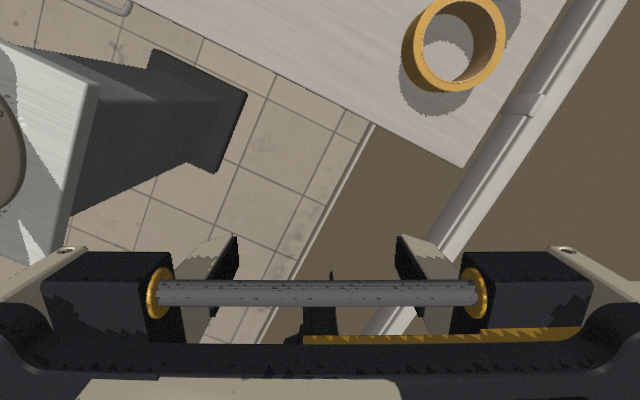

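The arm is still short of the target: every row needs all seven keys.

```bash
python3 -m jog '[{"fingers":-1,"dx":11.1,"dy":-4.9,"dz":-0.75,"rx":0,"ry":0,"rz":-3.2},{"fingers":-1,"dx":11.1,"dy":-4.9,"dz":-0.75,"rx":0,"ry":0,"rz":-3.2},{"fingers":-1,"dx":11.1,"dy":-4.9,"dz":-0.75,"rx":0,"ry":0,"rz":-3.2},{"fingers":-1,"dx":11.1,"dy":-4.9,"dz":-0.75,"rx":0,"ry":0,"rz":-3.2},{"fingers":-1,"dx":11.1,"dy":-4.9,"dz":-0.75,"rx":0,"ry":0,"rz":-3.2},{"fingers":-1,"dx":11.1,"dy":-4.9,"dz":-0.75,"rx":0,"ry":0,"rz":-3.2},{"fingers":-1,"dx":11.1,"dy":-4.9,"dz":-0.75,"rx":0,"ry":0,"rz":-3.2},{"fingers":-1,"dx":11.1,"dy":-4.9,"dz":-0.75,"rx":0,"ry":0,"rz":-3.2},{"fingers":-1,"dx":11.1,"dy":-4.9,"dz":-0.75,"rx":0,"ry":0,"rz":-3.2},{"fingers":-1,"dx":11.1,"dy":-4.9,"dz":-0.75,"rx":0,"ry":0,"rz":-3.2},{"fingers":-1,"dx":11.1,"dy":-4.9,"dz":-0.75,"rx":0,"ry":0,"rz":-3.2}]'
python3 - <<'E'
from h import *
print(monitor.sense()['q'])
f=grab("wrist","pics/w3.png")
E
```

```text
time_s: 1.85
position: [0.4907, -0.089, 0.2215]
orientation: [-180.0, 0.0, 57.9]
wrist_force: [-0.3, -0.3, -0.3]
finger_gap: 0.0919
finger_force: 0.0
[-1.90778513e+01  1.54327357e+01  8.80939848e+01 -2.06314712e-02
  7.64912522e+01  1.30523217e+01]
```

View pics/w3.png

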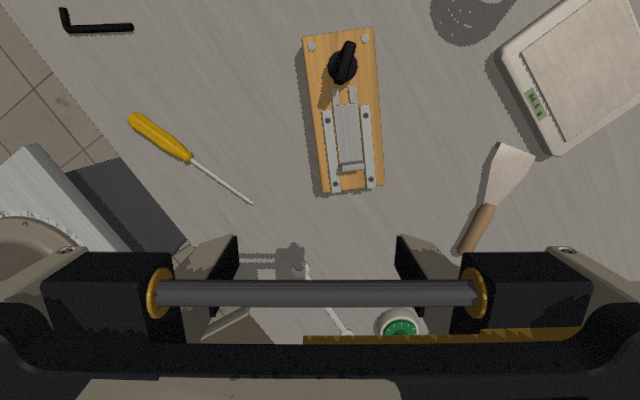

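The wrist view shows the block top with corners near (303,38), (373,27), (383,185) and (322,193). The wing's top runs from (349,43) to (343,82), with the disc at (343,68), and the tab is at (352,167).

Run:
```python
from h import *
f=grab("wrist");im=f['image']
hsv=cv2.cvtColor(im,cv2.COLOR_RGB2HSV)
m=((hsv[...,0]>8)&(hsv[...,0]<24)&(hsv[...,1]>90)&(hsv[...,2]>60)).astype(np.uint8)
m[:,:280]=0;m[:,420:]=0;m[215:]=0
c=max(cv2.findContours(cv2.morphologyEx(m,cv2.MORPH_CLOSE,np.ones((25,25))),0,2)[0],key=cv2.contourArea)
P=plane(f,cv2.convexHull(c).reshape(-1,2),.036)[:,:2]*1000
r=cv2.minAreaRect(P.astype(np.float32));print("rect",r)
P=plane(f,[(303,38),(373,27),(383,185),(322,193)],.036);print(P.round(4).tolist())
for a,b in((0,3),(1,2),(3,2),(0,1)):
    d=P[a]-P[b];print(np.hypot(*d[:2]),np.degrees(np.arctan2(d[1],d[0])))
b=(im.max(2)<60).astype(np.uint8);b[:,:320]=0;b[:,370:]=0;b[95:]=0
ys,xs=np.nonzero(b);print("black",xs.min(),xs.max(),ys.min(),ys.max())
t=plane(f,[(349,43),(343,82)],.093);print("wing top",t.round(4).tolist())
print("tab",plane(f,[(352,167)],.059).round(4))
cv2.imwrite("pics/c1.png",cv2.resize(im[20:205,290:400,::-1],None,fx=3.2,fy=3.2,interpolation=cv2.INTER_CUBIC))
```

```text
rect ((556.2742919921875, -50.20867919921875), (188.34397888183594, 83.19352722167969), 65.50978088378906)
[[0.5593, 0.0499, 0.036], [0.6329, 0.0174, 0.036], [0.5534, -0.1523, 0.036], [0.4799, -0.119, 0.036]]
0.18670238938406286 64.83415622047389
0.1874222678371103 64.88849765093283
0.08066127110403398 155.64777496004493
0.08049699200893291 156.16185860432503
black 327 356 41 84
wing top [[0.5912, 0.0121, 0.093], [0.5678, -0.0158, 0.093]]
tab [[ 0.5312 -0.1044  0.059 ]]
```

View pics/c1.png

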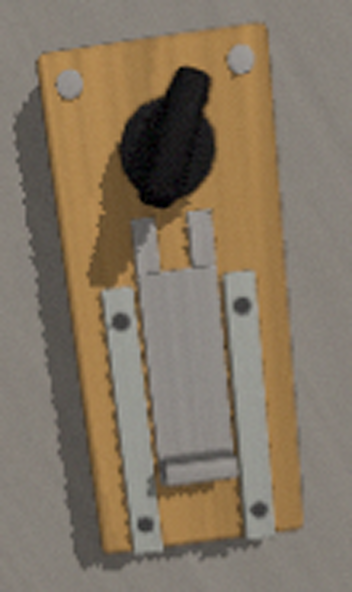

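```bash
python3 -m jog '[{"fingers":1,"dx":-0.37,"dy":1.14,"dz":1,"rx":0,"ry":0,"rz":-0.73},{"fingers":1,"dx":-0.37,"dy":1.14,"dz":2,"rx":0,"ry":0,"rz":-0.73},{"fingers":1,"dx":-0.37,"dy":1.14,"dz":2.6,"rx":0,"ry":0,"rz":-0.73},{"fingers":1,"dx":-0.37,"dy":1.14,"dz":2.6,"rx":0,"ry":0,"rz":-0.73},{"fingers":1,"dx":-0.37,"dy":1.14,"dz":2.6,"rx":0,"ry":0,"rz":-0.73},{"fingers":1,"dx":-0.37,"dy":1.14,"dz":2.6,"rx":0,"ry":0,"rz":-0.73},{"fingers":1,"dx":-0.37,"dy":1.14,"dz":2.6,"rx":0,"ry":0,"rz":-0.73},{"fingers":1,"dx":-0.37,"dy":1.14,"dz":3.4,"rx":0,"ry":0,"rz":-0.73},{"fingers":1,"dx":-0.37,"dy":1.14,"dz":4.0,"rx":0,"ry":0,"rz":-0.73},{"fingers":1,"dx":-0.37,"dy":1.14,"dz":4.39,"rx":0,"ry":0,"rz":-0.73},{"fingers":1,"dx":-0.37,"dy":1.14,"dz":4.39,"rx":0,"ry":0,"rz":-0.73},{"fingers":1,"dx":-0.37,"dy":1.14,"dz":4.39,"rx":0,"ry":0,"rz":-0.73}]' 20
python3 - <<'E'
from h import *
f=grab("wrist","pics/w4.png")
E
```

```text
time_s: 3.45
position: [0.5228, -0.125, 0.0468]
orientation: [179.9, -0.0, 65.3]
wrist_force: [0.4, -0.4, 0.7]
finger_gap: 0.0004
finger_force: 0.0
```

View pics/w4.png

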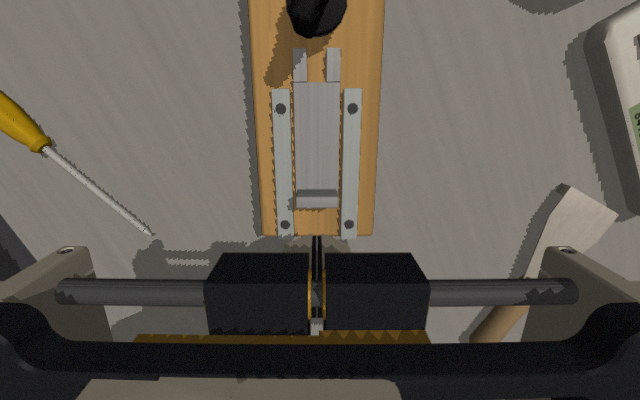

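The fingers are centred behind the tab (tab at (317,200)), so I push now.

```bash
python3 -m jog '[{"fingers":1,"dx":0.2,"dy":0,"dz":0,"rx":0,"ry":0,"rz":0},{"fingers":1,"dx":0.4,"dy":0,"dz":0,"rx":0,"ry":0,"rz":0},{"fingers":1,"dx":0.6,"dy":0,"dz":0,"rx":0,"ry":0,"rz":0},{"fingers":1,"dx":0.8,"dy":0,"dz":0,"rx":0,"ry":0,"rz":0},{"fingers":1,"dx":0.9,"dy":0,"dz":0,"rx":0,"ry":0,"rz":0},{"fingers":1,"dx":0.95,"dy":0,"dz":0,"rx":0,"ry":0,"rz":0},{"fingers":1,"dx":0.95,"dy":0,"dz":0,"rx":0,"ry":0,"rz":0},{"fingers":1,"dx":0.95,"dy":0,"dz":0,"rx":0,"ry":0,"rz":0}]'
```

```text
time_s: 4.5
position: [0.538, -0.0904, 0.0459]
orientation: [180.0, 0.0, 65.3]
wrist_force: [-0.1, -0.0, -0.0]
finger_gap: 0.0007
finger_force: 0.0
```

```bash
python3 -m jog '[{"fingers":1,"dx":0.03,"dy":0,"dz":0,"rx":0,"ry":0,"rz":0},{"fingers":1,"dx":0.06,"dy":0,"dz":0,"rx":0,"ry":0,"rz":0},{"fingers":1,"dx":0.06,"dy":0,"dz":0,"rx":0,"ry":0,"rz":0}]'
```

```text
time_s: 4.88
position: [0.5391, -0.088, 0.0459]
orientation: [180.0, 0.0, 65.3]
wrist_force: [-1.0, 0.5, -0.3]
finger_gap: 0.0001
finger_force: 0.0
```

```bash
python3 -m jog '[{"fingers":1,"dx":0.05,"dy":0,"dz":0,"rx":0,"ry":0,"rz":0},{"fingers":1,"dx":0.1,"dy":0,"dz":0,"rx":0,"ry":0,"rz":0},{"fingers":1,"dx":0.1,"dy":0,"dz":0,"rx":0,"ry":0,"rz":0}]'
python3 - <<'E'
from h import *
f=grab("wrist","pics/w5.png")
E
```

```text
time_s: 5.25
position: [0.5408, -0.0843, 0.0459]
orientation: [180.0, 0.0, 65.3]
wrist_force: [1.1, -0.3, -0.7]
finger_gap: 0.0005
finger_force: 0.0
```

View pics/w5.png

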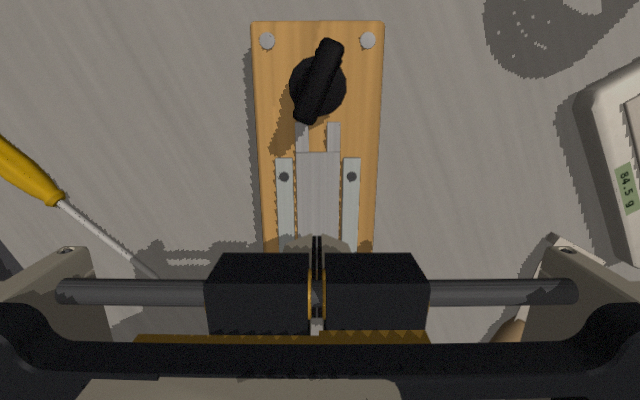

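Run:
```python
from h import *
for pic,pos in (("w4",[0.5228,-0.125,0.0468]),("w5",[0.5408,-0.0843,0.0459])):
    f=optics.grab_frame("wrist") if pic=="w4" else f
    T=np.eye(4);T[:3,:3]=R.from_euler('xyz',[180,0,65.3],degrees=True).as_matrix();T[:3,3]=pos
    f['T']=T@np.array(f['hand_eye']);f['K']=np.array([[f['fx'],0,f['cx']],[0,f['fy'],f['cy']],[0,0,1.]])
    print(pic,"tcp px",proj(f,[pos]))
    u=np.array([np.cos(np.radians(65.2)),np.sin(np.radians(65.2)),0])
    s=np.array([.5794,-.0006,0])
    for n,px,z in (("tab top",[(317,190),(317,199),(317,207)],.059),("slot base",[(317,84 if pic=="w4" else 152)],.040),("rail",[(282,90),(285,238)] if pic=="w4" else [(285,158)],.041),("disc",[(318,86)] if pic=="w5" else [(317,8)],.057),("blockend",[(317,21)] if pic=="w5" else [(300,236)],.036)):
        print(n,((plane(f,px,z)-s)@u).round(4))
    print("tcp",(np.array(pos)-s)@u)
```

```text
w4 tcp px [[317.1185872  226.59589648]]
tab top [-0.1064 -0.1124 -0.1178]
slot base [-0.0423]
rail [-0.0459 -0.1482]
disc [-0.004]
blockend [-0.1489]
tcp -0.13666850619594745
w5 tcp px [[317.1185872  226.59589648]]
tab top [-0.0617 -0.0676 -0.073 ]
slot base [-0.0407]
rail [-0.0446]
disc [0.0001]
blockend [0.0388]
tcp -0.09217182533562693
```

Run:
```python
from h import *
a=grab("wrist")['image'][150:270,270:370];b=grab("scene")['image'][130:230,320:445];c=grab("side")['image'][110:210,300:425]
r=lambda x:cv2.resize(x,(390,390*x.shape[0]//x.shape[1]),interpolation=cv2.INTER_CUBIC)
a=cv2.resize(a,(400,480),interpolation=cv2.INTER_CUBIC);b=cv2.resize(b,(375,300),interpolation=cv2.INTER_CUBIC);c=cv2.resize(c,(375,300),interpolation=cv2.INTER_CUBIC)
o=np.zeros((600,775,3),np.uint8);o[:480,:400]=a;o[:300,400:]=b;o[300:,400:]=c
cv2.imwrite("pics/m1.png",o[:,:,::-1])
```

```text
(no output)
```

View pics/m1.png

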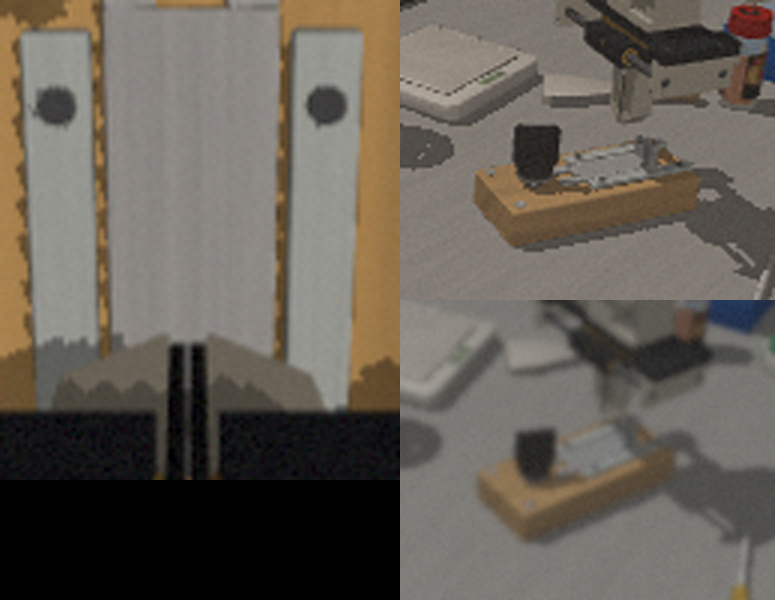

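The composite shows the finger tips above and beyond the tab in the scene view: tips at about (395,170), tab at about (403,180). I'll compare that with the reported TCP.

Run:
```python
from h import *
p=monitor.sense()['position'];print(p)
u=np.array([np.cos(np.radians(65.2)),np.sin(np.radians(65.2)),0]);s=np.array([.5794,-.0006,0])
v=np.array([u[1],-u[0],0])
for n in("scene","side"):
    f=grab(n)
    print(n,"tcp",proj(f,p)[0].round(0),"wingtop",proj(f,s+[0,0,.093])[0].round(0),"tabtop",proj(f,s-.11*u+[0,0,.059])[0].round(0),"corners",proj(f,[s+a*u+b*v+[0,0,.036] for a in(.04,-.15) for b in(-.042,.042)]).round(0).tolist())
```

```text
[ 0.54069966 -0.08445932  0.04592161]
scene tcp [394. 182.] wingtop [365. 172.] tabtop [401. 177.] corners [[357.0, 201.0], [344.0, 186.0], [420.0, 189.0], [404.0, 175.0]]
side tcp [369. 158.] wingtop [344. 155.] tabtop [374. 152.] corners [[341.0, 182.0], [325.0, 167.0], [392.0, 161.0], [375.0, 148.0]]
```

Run:
```python
from h import *
A=[];b=[]
for n,px in(("scene",(397,170)),("side",(375,145)),("wrist",(316,235))):
    o,d=ray(grab(n),[px]);d=d[0]/np.linalg.norm(d);M=np.eye(3)-np.outer(d,d);A.append(M);b.append(M@o)
x,r,*_=np.linalg.lstsq(np.vstack(A),np.hstack(b),rcond=None);print(x,(np.vstack(A)@x-np.hstack(b)).round(4).reshape(3,3).tolist())
x2=np.linalg.lstsq(np.vstack(A[:2]),np.hstack(b[:2]),rcond=None)[0];print(x2)
```

```text
[ 0.53561108 -0.08236343  0.08746279] [[-0.0001, -0.0007, 0.0012], [0.0088, 0.0084, -0.0061], [-0.0088, -0.0076, 0.0049]]
[ 0.52735526 -0.0789005   0.09470198]
```

The finger tips are really about 30–40 mm above the reported TCP, and they passed over the tab untouched. I'll go back behind the tab and lower in small steps to find the tip height by touch.

```bash
python3 -m jog '[{"fingers":1,"dx":-0.5,"dy":0,"dz":0,"rx":0,"ry":0,"rz":0},{"fingers":1,"dx":-1.08,"dy":0,"dz":0,"rx":0,"ry":0,"rz":0},{"fingers":1,"dx":-1.08,"dy":0,"dz":0.2,"rx":0,"ry":0,"rz":0},{"fingers":1,"dx":-1.08,"dy":0,"dz":0.4,"rx":0,"ry":0,"rz":0},{"fingers":1,"dx":-1.08,"dy":0,"dz":0.4,"rx":0,"ry":0,"rz":0}]'
python3 -m jog '[{"fingers":1,"dx":0,"dy":0,"dz":0.05,"rx":0,"ry":0,"rz":0},{"fingers":1,"dx":0,"dy":0,"dz":0.1,"rx":0,"ry":0,"rz":0},{"fingers":1,"dx":0,"dy":0,"dz":0.1,"rx":0,"ry":0,"rz":0}]'
python3 -c "
from h import *
grab('wrist','pics/w6.png');grab('scene','pics/s6.png');grab('side','pics/d6.png')"
```

```text
time_s: 6.38
position: [0.522, -0.1231, 0.0289]
orientation: [-179.9, 0.0, 65.3]
wrist_force: [-0.5, 0.9, 0.7]
finger_gap: 0.0004
finger_force: 0.0
time_s: 6.75
position: [0.5226, -0.1235, 0.0258]
orientation: [-180.0, 0.0, 65.3]
wrist_force: [-0.4, -0.6, -0.3]
finger_gap: 0.0007
finger_force: 0.0
```

```bash
python3 -m jog '[{"fingers":1,"dx":0,"dy":0,"dz":0.08,"rx":0,"ry":0,"rz":0},{"fingers":1,"dx":0,"dy":0,"dz":0.15,"rx":0,"ry":0,"rz":0},{"fingers":1,"dx":0,"dy":0,"dz":0.15,"rx":0,"ry":0,"rz":0}]'
```

```text
time_s: 7.28
position: [0.5224, -0.1236, 0.0196]
orientation: [-180.0, 0.0, 65.3]
wrist_force: [0.1, -0.2, 0.8]
finger_gap: 0.0006
finger_force: 0.0
```

```bash
python3 -m jog '[{"fingers":1,"dx":0,"dy":0,"dz":0.05,"rx":0,"ry":0,"rz":0},{"fingers":1,"dx":0,"dy":0,"dz":0.1,"rx":0,"ry":0,"rz":0},{"fingers":1,"dx":0,"dy":0,"dz":0.1,"rx":0,"ry":0,"rz":0}]'
```

```text
time_s: 7.65
position: [0.5225, -0.1236, 0.0157]
orientation: [-180.0, 0.0, 65.3]
wrist_force: [1.2, 0.6, 0.1]
finger_gap: 0.0004
finger_force: 0.0
```

```bash
python3 -m jog '[{"fingers":1,"dx":0,"dy":0,"dz":0.05,"rx":0,"ry":0,"rz":0},{"fingers":1,"dx":0,"dy":0,"dz":0.1,"rx":0,"ry":0,"rz":0},{"fingers":1,"dx":0,"dy":0,"dz":0.1,"rx":0,"ry":0,"rz":0}]'
```

```text
time_s: 8.02
position: [0.5225, -0.1236, 0.0117]
orientation: [-180.0, 0.0, 65.3]
wrist_force: [-0.2, 0.7, 0.7]
finger_gap: 0.0003
finger_force: 0.0
```

```bash
python3 -m jog '[{"fingers":1,"dx":0,"dy":0,"dz":0.03,"rx":0,"ry":0,"rz":0},{"fingers":1,"dx":0,"dy":0,"dz":0.06,"rx":0,"ry":0,"rz":0},{"fingers":1,"dx":0,"dy":0,"dz":0.06,"rx":0,"ry":0,"rz":0}]'
```

```text
time_s: 8.4
position: [0.5226, -0.1236, 0.0094]
orientation: [-180.0, 0.0, 65.3]
wrist_force: [-0.6, 0.1, -0.1]
finger_gap: 0.0002
finger_force: 0.0
```

```bash
python3 -m jog '[{"fingers":1,"dx":0,"dy":0,"dz":0.03,"rx":0,"ry":0,"rz":0},{"fingers":1,"dx":0,"dy":0,"dz":0.06,"rx":0,"ry":0,"rz":0},{"fingers":1,"dx":0,"dy":0,"dz":0.06,"rx":0,"ry":0,"rz":0}]'
```

```text
time_s: 8.78
position: [0.5226, -0.1236, 0.007]
orientation: [-180.0, 0.0, 65.3]
wrist_force: [-0.4, -0.6, -1.0]
finger_gap: 0.0003
finger_force: 0.0
```

```bash
python3 -m jog '[{"fingers":1,"dx":0,"dy":0,"dz":0.03,"rx":0,"ry":0,"rz":0},{"fingers":1,"dx":0,"dy":0,"dz":0.05,"rx":0,"ry":0,"rz":0},{"fingers":1,"dx":0,"dy":0,"dz":0.05,"rx":0,"ry":0,"rz":0}]'
```

```text
time_s: 9.15
position: [0.5226, -0.1237, 0.005]
orientation: [-180.0, 0.0, 65.3]
wrist_force: [0.7, -0.3, -1.2]
finger_gap: 0.0003
finger_force: 0.0
```

```bash
python3 -m jog '[{"fingers":1,"dx":0,"dy":0,"dz":0.03,"rx":0,"ry":0,"rz":0},{"fingers":1,"dx":0,"dy":0,"dz":0.05,"rx":0,"ry":0,"rz":0},{"fingers":1,"dx":0,"dy":0,"dz":0.05,"rx":0,"ry":0,"rz":0}]'
python3 - <<'E'
from h import *
a=grab("wrist")['image'][150:270,270:370];b=grab("scene")['image'][130:230,345:470];c=grab("side")['image'][100:200,310:435]
a=cv2.resize(a,(400,480),interpolation=cv2.INTER_CUBIC);b=cv2.resize(b,(375,300),interpolation=cv2.INTER_CUBIC);c=cv2.resize(c,(375,300),interpolation=cv2.INTER_CUBIC)
o=np.zeros((600,775,3),np.uint8);o[:480,:400]=a;o[:300,400:]=b;o[300:,400:]=c
cv2.imwrite("pics/m2.png",o[:,:,::-1])
E
```

```text
time_s: 9.52
position: [0.5226, -0.1236, 0.003]
orientation: [-180.0, 0.0, 65.3]
wrist_force: [0.2, -0.4, 0.8]
finger_gap: 0.0007
finger_force: 0.0
```

```bash
python3 -m jog '[{"fingers":1,"dx":0.1,"dy":0,"dz":-0.05,"rx":0,"ry":0,"rz":0},{"fingers":1,"dx":0.2,"dy":0,"dz":-0.05,"rx":0,"ry":0,"rz":0},{"fingers":1,"dx":0.3,"dy":0,"dz":-0.05,"rx":0,"ry":0,"rz":0},{"fingers":1,"dx":0.4,"dy":0,"dz":-0.05,"rx":0,"ry":0,"rz":0},{"fingers":1,"dx":0.5,"dy":0,"dz":-0.05,"rx":0,"ry":0,"rz":0}]'
python3 - <<'E'
from h import *
a=grab("wrist")['image'][40:280,230:400];b=grab("scene")['image'][130:230,345:470];c=grab("side")['image'][100:200,310:435]
a=cv2.resize(a,(400,565),interpolation=cv2.INTER_CUBIC);b=cv2.resize(b,(375,300),interpolation=cv2.INTER_CUBIC);c=cv2.resize(c,(375,300),interpolation=cv2.INTER_CUBIC)
o=np.zeros((600,775,3),np.uint8);o[:565,:400]=a;o[:300,400:]=b;o[300:,400:]=c
cv2.imwrite("pics/m3.png",o[:,:,::-1])
E
```

```text
time_s: 10.3
position: [0.5311, -0.1054, 0.0052]
orientation: [180.0, 0.0, 65.3]
wrist_force: [-1.1, -3.5, 1.8]
finger_gap: 0.0003
finger_force: 1.6
```

View pics/m3.png

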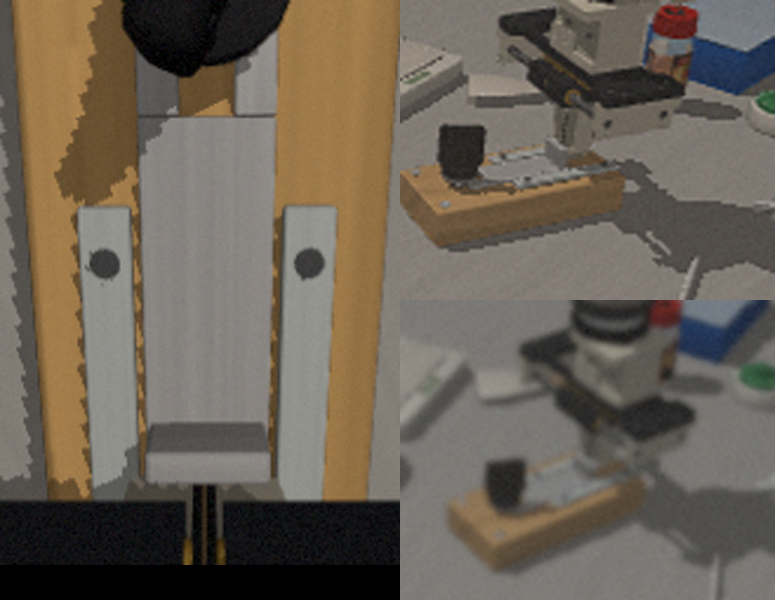

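The fingers are now behind the tab and the strap is moving with about 3.7 N: the slot base is ahead of the rail ends. I've used all my pictures, so I go on by numbers.

```bash
python3 -m jog '[{"fingers":1,"dx":0.1,"dy":0,"dz":0,"rx":0,"ry":0,"rz":0},{"fingers":1,"dx":0.2,"dy":0,"dz":0,"rx":0,"ry":0,"rz":0},{"fingers":1,"dx":0.3,"dy":0,"dz":0,"rx":0,"ry":0,"rz":0},{"fingers":1,"dx":0.4,"dy":0,"dz":0,"rx":0,"ry":0,"rz":0},{"fingers":1,"dx":0.44,"dy":0,"dz":0,"rx":0,"ry":0,"rz":0}]'
python3 -m jog '[{"fingers":1,"dx":0.03,"dy":0,"dz":0,"rx":0,"ry":0,"rz":0},{"fingers":1,"dx":0.05,"dy":0,"dz":0,"rx":0,"ry":0,"rz":0}]'
```

```text
time_s: 11.08
position: [0.5384, -0.0892, 0.005]
orientation: [-180.0, 0.0, 65.3]
wrist_force: [-1.1, -3.4, -0.0]
finger_gap: 0.0008
finger_force: 1.5
time_s: 11.32
position: [0.5391, -0.0877, 0.005]
orientation: [-180.0, 0.0, 65.3]
wrist_force: [-1.1, -3.4, -0.4]
finger_gap: 0.0001
finger_force: 1.5
```

```bash
python3 -m jog '[{"fingers":1,"dx":0.03,"dy":0,"dz":0,"rx":0,"ry":0,"rz":0},{"fingers":1,"dx":0.05,"dy":0,"dz":0,"rx":0,"ry":0,"rz":0}]'
```

```text
time_s: 11.58
position: [0.5392, -0.0874, 0.005]
orientation: [-180.0, 0.2, 65.3]
wrist_force: [-5.4, -12.5, 0.7]
finger_gap: 0.0007
finger_force: 6.7
```

```bash
python3 -m jog '[{"fingers":1,"dx":0.02,"dy":0,"dz":0,"rx":0,"ry":0,"rz":0},{"fingers":1,"dx":0.02,"dy":0,"dz":0,"rx":0,"ry":0,"rz":0},{"fingers":1,"dx":0.02,"dy":0,"dz":0,"rx":0,"ry":0,"rz":0}]'
python3 -m jog '[{"fingers":1,"dx":-0.12,"dy":0,"dz":0,"rx":0,"ry":0,"rz":0},{"fingers":1,"dx":-0.12,"dy":0,"dz":-0.5,"rx":0,"ry":0,"rz":0},{"fingers":-1,"dx":-0.12,"dy":0,"dz":-1.5,"rx":0,"ry":0,"rz":0},{"fingers":-1,"dx":0.3,"dy":0,"dz":-2.4,"rx":0,"ry":0,"rz":0},{"fingers":-1,"dx":0.3,"dy":0,"dz":-2.4,"rx":0,"ry":0,"rz":0},{"fingers":-1,"dx":0.3,"dy":0,"dz":-2.4,"rx":0,"ry":0,"rz":0},{"fingers":-1,"dx":0.3,"dy":0,"dz":-2.4,"rx":0,"ry":0,"rz":0}]'
cat > wing.py <<'E'
from h import *
f=grab("wrist");im=f['image']
s=np.array([.5794,-.0006])
c=proj(f,[*s,.093])[0];print("screw px",c)
b=(im.max(2)<62).astype(np.uint8)
k=np.zeros_like(b);cv2.circle(k,tuple(int(v) for v in c),55,1,-1);b&=k
n,l,st,ce=cv2.connectedComponentsWithStats(b)
i=1+np.argmax(st[1:,4]);ys,xs=np.nonzero(l==i);print("area",st[i])
P=plane(f,np.c_[xs,ys],.093)[:,:2]*1000
h=cv2.convexHull(P.astype(np.float32)).reshape(-1,2)
q=P-P.mean(0);print("centroid",P.mean(0))
far=h[np.hypot(*(h-s*1000).T)>17.5];print("hull far",far.round(1).tolist())
d=np.hypot(*(P-s*1000).T);o=P[d>16.5]-s*1000
a=np.arctan2(o[:,1],o[:,0]);print("wing axis deg",np.degrees(np.angle(np.exp(2j*a).mean())/2),len(o))
print("minrect",cv2.minAreaRect(h))
E
python3 wing.py
python3 - <<'E'
from h import *
f=grab("wrist");im=f['image']
# strap tab top rows along the block axis
u=np.array([np.cos(np.radians(65.2)),np.sin(np.radians(65.2)),0]);s=np.array([.5794,-.0006,0])
for z in(.0405,.059):
  L=np.arange(-100,-20,2) if z<.05 else np.arange(-100,-70,1)
  p=proj(f,[s+u*t/1000+[0,0,z] for t in L]);print(z,[(int(t),int(im[int(y),int(x)].mean())) for t,(x,y) in zip(L,p) if 0<=y<400])
E
```

```text
time_s: 11.95
position: [0.5392, -0.0874, 0.005]
orientation: [-179.9, 0.2, 65.3]
wrist_force: [-5.7, -12.6, 0.3]
finger_gap: 0.0005
finger_force: 7.2
time_s: 12.82
position: [0.5445, -0.0741, 0.0998]
orientation: [-179.9, 0.0, 65.3]
wrist_force: [0.8, -0.6, 1.0]
finger_gap: 0.0459
finger_force: 0.0
screw px [318.54942747 105.45179385]
area [ 297   74   43   62 1866]
centroid [ 5.79314959e+02 -2.78952036e-02]
hull far [[596.0, 9.399999618530273], [594.7999877929688, 11.199999809265137], [592.0999755859375, 14.399999618530273], [589.7999877929688, 15.5], [562.4000244140625, -9.899999618530273], [563.0999755859375, -11.600000381469727], [564.0, -12.699999809265137], [565.5, -14.199999809265137], [567.0, -15.600000381469727], [567.5999755859375, -15.800000190734863], [568.2000122070312, -16.100000381469727], [568.7999877929688, -16.399999618530273]]
wing axis deg 42.830411510602495 171
minrect ((579.0665283203125, -0.396209716796875), (36.15631103515625, 27.88081932067871), 75.29932403564453)
0.0405 [(-100, 119), (-98, 116), (-96, 119), (-94, 117), (-92, 102), (-90, 106), (-88, 133), (-86, 141), (-84, 144), (-82, 89), (-80, 84), (-78, 83), (-76, 125), (-74, 140), (-72, 139), (-70, 139), (-68, 137), (-66, 140), (-64, 140), (-62, 138), (-60, 139), (-58, 139), (-56, 137), (-54, 139), (-52, 137), (-50, 138), (-48, 137), (-46, 140), (-44, 138), (-42, 138), (-40, 140), (-38, 138), (-36, 139), (-34, 140), (-32, 138), (-30, 138), (-28, 138), (-26, 136), (-24, 137), (-22, 88)]
0.059 [(-100, 119), (-99, 119), (-98, 118), (-97, 117), (-96, 118), (-95, 117), (-94, 118), (-93, 120), (-92, 119), (-91, 116), (-90, 120), (-89, 119), (-88, 116), (-87, 117), (-86, 115), (-85, 102), (-84, 80), (-83, 106), (-82, 133), (-81, 139), (-80, 141), (-79, 138), (-78, 144), (-77, 143), (-76, 126), (-75, 88), (-74, 84), (-73, 82), (-72, 83), (-71, 93)]
```

The strap is home: the tab's top spans -83 to -76 mm from the screw, and home is -80. The wing axis is at about 43° and the screw is at (0.5793, -0.0003). I'll wind the wrist back to yaw 223° so that one grip covers the whole turn.

```bash
python3 -m jog '[{"fingers":-1,"dx":2.04,"dy":0.02,"dz":0,"rx":0,"ry":0,"rz":-1},{"fingers":-1,"dx":2.04,"dy":0.02,"dz":0,"rx":0,"ry":0,"rz":-2},{"fingers":-1,"dx":2.04,"dy":0.02,"dz":0,"rx":0,"ry":0,"rz":-3},{"fingers":-1,"dx":2.04,"dy":0.02,"dz":0,"rx":0,"ry":0,"rz":-4},{"fingers":-1,"dx":2.04,"dy":0.02,"dz":0,"rx":0,"ry":0,"rz":-5},{"fingers":-1,"dx":2.04,"dy":0.02,"dz":0,"rx":0,"ry":0,"rz":-6},{"fingers":-1,"dx":2.04,"dy":0.02,"dz":0,"rx":0,"ry":0,"rz":-7},{"fingers":-1,"dx":2.04,"dy":0.02,"dz":0,"rx":0,"ry":0,"rz":-8},{"fingers":-1,"dx":2.04,"dy":0.02,"dz":0,"rx":0,"ry":0,"rz":-8},{"fingers":-1,"dx":2.04,"dy":0.02,"dz":0,"rx":0,"ry":0,"rz":-8}]'
python3 -m jog '[{"fingers":-1,"dx":0,"dy":0,"dz":0,"rx":0,"ry":0,"rz":-1},{"fingers":-1,"dx":0,"dy":0,"dz":0,"rx":0,"ry":0,"rz":-2},{"fingers":-1,"dx":0,"dy":0,"dz":0,"rx":0,"ry":0,"rz":-3},{"fingers":-1,"dx":0,"dy":0,"dz":0,"rx":0,"ry":0,"rz":-4},{"fingers":-1,"dx":0,"dy":0,"dz":0,"rx":0,"ry":0,"rz":-5},{"fingers":-1,"dx":0,"dy":0,"dz":0,"rx":0,"ry":0,"rz":-6},{"fingers":-1,"dx":0,"dy":0,"dz":0,"rx":0,"ry":0,"rz":-7},{"fingers":-1,"dx":0,"dy":0,"dz":0,"rx":0,"ry":0,"rz":-7.77},{"fingers":-1,"dx":0,"dy":0,"dz":0,"rx":0,"ry":0,"rz":-7.77},{"fingers":-1,"dx":0,"dy":0,"dz":0,"rx":0,"ry":0,"rz":-7.77}]'
python3 -c "
from bench import monitor;s=monitor.sense();print(s['q'].round(1),s['position'],s['orientation'],s['wrist_force'])"
```

```text
time_s: 14.18
position: [0.5801, -0.0005, 0.1007]
orientation: [-180.0, -0.0, 145.1]
wrist_force: [-0.3, -0.0, -0.0]
finger_gap: 0.0921
finger_force: 0.0
time_s: 15.42
position: [0.5802, -0.0005, 0.101]
orientation: [180.0, -0.0, -137.2]
wrist_force: [0.2, -0.3, 0.1]
finger_gap: 0.0916
finger_force: 0.0
[  -7.6   29.9   85.5   -0.    64.5 -140.4] [ 5.80218768e-01 -4.91893031e-04  1.01024144e-01] [ 1.79998228e+02 -7.04995303e-03 -1.37241642e+02] [ 0.22759837 -0.32629743  0.08978898]
```

```bash
python3 -m jog '[{"fingers":-1,"dx":0,"dy":0,"dz":0.8,"rx":0,"ry":0,"rz":0},{"fingers":-1,"dx":0,"dy":0,"dz":1.3,"rx":0,"ry":0,"rz":0},{"fingers":-1,"dx":0,"dy":0,"dz":1.6,"rx":0,"ry":0,"rz":0},{"fingers":-1,"dx":0,"dy":0,"dz":1.85,"rx":0,"ry":0,"rz":0},{"fingers":-1,"dx":0,"dy":0,"dz":1.85,"rx":0,"ry":0,"rz":0},{"fingers":-1,"dx":0,"dy":0,"dz":1.85,"rx":0,"ry":0,"rz":0}]' 50
python3 -m jog '[{"fingers":1,"dx":0,"dy":0,"dz":0,"rx":0,"ry":0,"rz":0},{"fingers":1,"dx":0,"dy":0,"dz":0,"rx":0,"ry":0,"rz":0},{"fingers":1,"dx":0,"dy":0,"dz":0,"rx":0,"ry":0,"rz":0},{"fingers":1,"dx":0,"dy":0,"dz":0,"rx":0,"ry":0,"rz":0},{"fingers":1,"dx":0,"dy":0,"dz":0,"rx":0,"ry":0,"rz":0},{"fingers":1,"dx":0,"dy":0,"dz":0,"rx":0,"ry":0,"rz":0},{"fingers":1,"dx":0,"dy":0,"dz":0,"rx":0,"ry":0,"rz":0},{"fingers":1,"dx":0,"dy":0,"dz":0,"rx":0,"ry":0,"rz":0},{"fingers":1,"dx":0,"dy":0,"dz":0,"rx":0,"ry":0,"rz":0},{"fingers":1,"dx":0,"dy":0,"dz":0,"rx":0,"ry":0,"rz":0}]' 50
```

```text
time_s: 16.18
position: [0.5808, -0.0005, 0.0277]
orientation: [-179.9, 0.0, -137.0]
wrist_force: [-1.1, 0.3, -0.1]
finger_gap: 0.0915
finger_force: 0.0
time_s: 17.42
position: [0.5804, -0.0005, 0.0271]
orientation: [-180.0, 0.0, -137.0]
wrist_force: [1.2, 0.2, 0.5]
finger_gap: 0.0116
finger_force: 50.0
```

```bash
python3 -m jog '[{"fingers":1,"dx":0,"dy":0,"dz":0.03,"rx":0,"ry":0,"rz":0},{"fingers":1,"dx":0,"dy":0,"dz":0.05,"rx":0,"ry":0,"rz":0},{"fingers":1,"dx":0,"dy":0,"dz":0.05,"rx":0,"ry":0,"rz":0}]'
```

```text
time_s: 17.8
position: [0.5804, -0.0005, 0.0259]
orientation: [-180.0, 0.0, -137.0]
wrist_force: [-2.0, 0.8, 7.0]
finger_gap: 0.0117
finger_force: 50.0
```

```bash
python3 -m jog '[{"fingers":1,"dx":0,"dy":0,"dz":0.02,"rx":0,"ry":0,"rz":0},{"fingers":1,"dx":0,"dy":0,"dz":0.02,"rx":0,"ry":0,"rz":0},{"fingers":1,"dx":0,"dy":0,"dz":0.02,"rx":0,"ry":0,"rz":0}]'
```

```text
time_s: 18.18
position: [0.5805, -0.0005, 0.0253]
orientation: [-180.0, 0.0, -137.0]
wrist_force: [-1.8, -0.9, 7.3]
finger_gap: 0.0114
finger_force: 50.0
```

```bash
python3 -m jog '[{"fingers":1,"dx":0,"dy":0,"dz":0.02,"rx":0,"ry":0,"rz":0},{"fingers":1,"dx":0,"dy":0,"dz":0.04,"rx":0,"ry":0,"rz":0},{"fingers":1,"dx":0,"dy":0,"dz":0.04,"rx":0,"ry":0,"rz":0}]'
```

```text
time_s: 18.55
position: [0.5805, -0.0005, 0.0241]
orientation: [-179.9, 0.0, -137.0]
wrist_force: [-2.9, -1.6, 11.3]
finger_gap: 0.0117
finger_force: 50.0
```

```bash
python3 -m jog '[{"fingers":1,"dx":0,"dy":0,"dz":0.02,"rx":0,"ry":0,"rz":0},{"fingers":1,"dx":0,"dy":0,"dz":0.02,"rx":0,"ry":0,"rz":0},{"fingers":1,"dx":0,"dy":0,"dz":0.02,"rx":0,"ry":0,"rz":0}]'
```

```text
time_s: 18.92
position: [0.5806, -0.0005, 0.0237]
orientation: [-179.9, 0.0, -137.0]
wrist_force: [-3.6, 0.2, 12.9]
finger_gap: 0.0116
finger_force: 50.0
```

```bash
python3 -m jog '[{"fingers":1,"dx":0,"dy":0,"dz":0.02,"rx":0,"ry":0,"rz":0},{"fingers":1,"dx":0,"dy":0,"dz":0.04,"rx":0,"ry":0,"rz":0},{"fingers":1,"dx":0,"dy":0,"dz":0.04,"rx":0,"ry":0,"rz":0}]'
```

```text
time_s: 19.3
position: [0.5806, -0.0006, 0.0227]
orientation: [-179.9, 0.1, -137.0]
wrist_force: [-6.9, -0.4, 18.3]
finger_gap: 0.0114
finger_force: 50.0
```

```bash
python3 -m jog '[{"fingers":1,"dx":0,"dy":0,"dz":0.01,"rx":0,"ry":0,"rz":0.3},{"fingers":1,"dx":0,"dy":0,"dz":0.012,"rx":0,"ry":0,"rz":0.6},{"fingers":1,"dx":0,"dy":0,"dz":0.014,"rx":0,"ry":0,"rz":0.9},{"fingers":1,"dx":0,"dy":0,"dz":0.016,"rx":0,"ry":0,"rz":1.2},{"fingers":1,"dx":0,"dy":0,"dz":0.018,"rx":0,"ry":0,"rz":1.5},{"fingers":1,"dx":0,"dy":0,"dz":0.02,"rx":0,"ry":0,"rz":1.8},{"fingers":1,"dx":0,"dy":0,"dz":0.02,"rx":0,"ry":0,"rz":2},{"fingers":1,"dx":0,"dy":0,"dz":0.02,"rx":0,"ry":0,"rz":2}]'; python3 -c "
from bench import monitor;print(monitor.sense()['torque'])"
```

```text
time_s: 20.3
position: [0.5809, -0.0009, 0.022]
orientation: [-179.9, 0.1, -157.0]
wrist_force: [-5.4, -1.4, 18.4]
finger_gap: 0.0118
finger_force: 50.0
[-0.01788695  0.94428233 -0.0038927 ]
```

```bash
python3 -m jog '[{"fingers":1,"dx":0,"dy":0,"dz":0.004,"rx":0,"ry":0,"rz":0.3},{"fingers":1,"dx":0,"dy":0,"dz":0.006,"rx":0,"ry":0,"rz":0.6},{"fingers":1,"dx":0,"dy":0,"dz":0.008,"rx":0,"ry":0,"rz":0.9},{"fingers":1,"dx":0,"dy":0,"dz":0.01,"rx":0,"ry":0,"rz":1.2},{"fingers":1,"dx":0,"dy":0,"dz":0.012,"rx":0,"ry":0,"rz":1.5},{"fingers":1,"dx":0,"dy":0,"dz":0.014,"rx":0,"ry":0,"rz":1.8},{"fingers":1,"dx":0,"dy":0,"dz":0.016,"rx":0,"ry":0,"rz":2.1},{"fingers":1,"dx":0,"dy":0,"dz":0.018,"rx":0,"ry":0,"rz":2.4},{"fingers":1,"dx":0,"dy":0,"dz":0.02,"rx":0,"ry":0,"rz":2.7},{"fingers":1,"dx":0,"dy":0,"dz":0.022,"rx":0,"ry":0,"rz":3},{"fingers":1,"dx":0,"dy":0,"dz":0.024,"rx":0,"ry":0,"rz":3.3},{"fingers":1,"dx":0,"dy":0,"dz":0.026,"rx":0,"ry":0,"rz":3.6}]'; python3 -c "
from bench import monitor;print(monitor.sense()['torque'])"
```

```text
time_s: 21.8
position: [0.581, -0.0016, 0.0211]
orientation: [-179.9, 0.2, 166.9]
wrist_force: [-5.2, -4.7, 18.3]
finger_gap: 0.0118
finger_force: 50.0
[-0.61525863  0.98064588  0.02446385]
```

```bash
python3 -m jog '[{"fingers":1,"dx":0.005,"dy":-0.007,"dz":0.004,"rx":0,"ry":0,"rz":0.3},{"fingers":1,"dx":0.01,"dy":-0.014,"dz":0.006,"rx":0,"ry":0,"rz":0.6},{"fingers":1,"dx":0.013,"dy":-0.021,"dz":0.008,"rx":0,"ry":0,"rz":0.9},{"fingers":1,"dx":0.013,"dy":-0.021,"dz":0.01,"rx":0,"ry":0,"rz":1.2},{"fingers":1,"dx":0.013,"dy":-0.021,"dz":0.012,"rx":0,"ry":0,"rz":1.5},{"fingers":1,"dx":0.013,"dy":-0.021,"dz":0.014,"rx":0,"ry":0,"rz":1.8},{"fingers":1,"dx":0.013,"dy":-0.021,"dz":0.016,"rx":0,"ry":0,"rz":2.1},{"fingers":1,"dx":0.013,"dy":-0.021,"dz":0.018,"rx":0,"ry":0,"rz":2.4},{"fingers":1,"dx":0.013,"dy":-0.021,"dz":0.02,"rx":0,"ry":0,"rz":2.7},{"fingers":1,"dx":0.013,"dy":-0.021,"dz":0.022,"rx":0,"ry":0,"rz":3},{"fingers":1,"dx":0.013,"dy":-0.021,"dz":0.024,"rx":0,"ry":0,"rz":3.3},{"fingers":1,"dx":0.013,"dy":-0.021,"dz":0.025,"rx":0,"ry":0,"rz":3.6}]'
```

```text
time_s: 23.3
position: [0.5806, -0.0023, 0.0202]
orientation: [179.9, 0.2, 130.9]
wrist_force: [-4.9, -4.1, 18.1]
finger_gap: 0.0117
finger_force: 50.0
```

```bash
python3 -m jog '[{"fingers":1,"dx":0,"dy":0,"dz":0.004,"rx":0,"ry":0,"rz":0.3},{"fingers":1,"dx":0,"dy":0,"dz":0.006,"rx":0,"ry":0,"rz":0.6},{"fingers":1,"dx":0,"dy":0,"dz":0.008,"rx":0,"ry":0,"rz":0.9},{"fingers":1,"dx":0,"dy":0,"dz":0.01,"rx":0,"ry":0,"rz":1.2},{"fingers":1,"dx":0,"dy":0,"dz":0.012,"rx":0,"ry":0,"rz":1.5},{"fingers":1,"dx":0,"dy":0,"dz":0.014,"rx":0,"ry":0,"rz":1.8},{"fingers":1,"dx":0,"dy":0,"dz":0.016,"rx":0,"ry":0,"rz":2.1},{"fingers":1,"dx":0,"dy":0,"dz":0.018,"rx":0,"ry":0,"rz":2.4},{"fingers":1,"dx":0,"dy":0,"dz":0.02,"rx":0,"ry":0,"rz":2.7},{"fingers":1,"dx":0,"dy":0,"dz":0.022,"rx":0,"ry":0,"rz":3},{"fingers":1,"dx":0,"dy":0,"dz":0.024,"rx":0,"ry":0,"rz":3.3},{"fingers":1,"dx":0,"dy":0,"dz":0.025,"rx":0,"ry":0,"rz":3.6}]'
```

```text
time_s: 24.8
position: [0.5799, -0.0026, 0.0191]
orientation: [179.9, 0.1, 94.9]
wrist_force: [-7.2, -5.6, 19.8]
finger_gap: 0.0116
finger_force: 50.0
```

```bash
python3 -m jog '[{"fingers":1,"dx":0,"dy":0,"dz":0.0,"rx":0,"ry":0,"rz":0.3},{"fingers":1,"dx":0,"dy":0,"dz":0.002,"rx":0,"ry":0,"rz":0.6},{"fingers":1,"dx":0,"dy":0,"dz":0.004,"rx":0,"ry":0,"rz":0.9},{"fingers":1,"dx":0,"dy":0,"dz":0.006,"rx":0,"ry":0,"rz":1.2},{"fingers":1,"dx":0,"dy":0,"dz":0.008,"rx":0,"ry":0,"rz":1.5},{"fingers":1,"dx":0,"dy":0,"dz":0.01,"rx":0,"ry":0,"rz":1.8},{"fingers":1,"dx":0,"dy":0,"dz":0.012,"rx":0,"ry":0,"rz":2.1},{"fingers":1,"dx":0,"dy":0,"dz":0.014,"rx":0,"ry":0,"rz":2.4},{"fingers":1,"dx":0,"dy":0,"dz":0.015,"rx":0,"ry":0,"rz":2.7},{"fingers":1,"dx":0,"dy":0,"dz":0.015,"rx":0,"ry":0,"rz":3},{"fingers":1,"dx":0,"dy":0,"dz":0.015,"rx":0,"ry":0,"rz":3.3},{"fingers":1,"dx":0,"dy":0,"dz":0.015,"rx":0,"ry":0,"rz":3.6}]'
```

```text
time_s: 26.3
position: [0.5792, -0.0024, 0.0184]
orientation: [179.9, 0.1, 58.9]
wrist_force: [-9.9, -3.8, 22.1]
finger_gap: 0.0117
finger_force: 50.0
```

```bash
python3 -m jog '[{"fingers":1,"dx":0,"dy":0,"dz":0,"rx":0,"ry":0,"rz":0.3},{"fingers":1,"dx":0,"dy":0,"dz":0,"rx":0,"ry":0,"rz":0.6},{"fingers":1,"dx":0,"dy":0,"dz":0,"rx":0,"ry":0,"rz":0.9},{"fingers":1,"dx":0,"dy":0,"dz":0,"rx":0,"ry":0,"rz":1.2},{"fingers":1,"dx":0,"dy":0,"dz":0,"rx":0,"ry":0,"rz":1.5},{"fingers":1,"dx":0,"dy":0,"dz":0,"rx":0,"ry":0,"rz":1.8}]'
```

```text
time_s: 27.05
position: [0.5789, -0.0022, 0.0184]
orientation: [179.9, 0.1, 40.9]
wrist_force: [-9.3, -4.1, 21.6]
finger_gap: 0.0116
finger_force: 50.0
```

```bash
python3 -m jog '[{"fingers":1,"dx":0,"dy":0,"dz":-0.06,"rx":0,"ry":0,"rz":0},{"fingers":1,"dx":0,"dy":0,"dz":-0.12,"rx":0,"ry":0,"rz":0},{"fingers":1,"dx":0,"dy":0,"dz":-0.14,"rx":0,"ry":0,"rz":0},{"fingers":1,"dx":0,"dy":0,"dz":-0.14,"rx":0,"ry":0,"rz":0}]'
python3 -m jog '[{"fingers":-1,"dx":0,"dy":0,"dz":0,"rx":0,"ry":0,"rz":0},{"fingers":-1,"dx":0,"dy":0,"dz":0,"rx":0,"ry":0,"rz":0},{"fingers":-1,"dx":0,"dy":0,"dz":0,"rx":0,"ry":0,"rz":0},{"fingers":-1,"dx":0,"dy":0,"dz":0,"rx":0,"ry":0,"rz":0},{"fingers":-1,"dx":0,"dy":0,"dz":0,"rx":0,"ry":0,"rz":0},{"fingers":-1,"dx":0,"dy":0,"dz":-1,"rx":0,"ry":0,"rz":0},{"fingers":-1,"dx":0,"dy":0,"dz":-2,"rx":0,"ry":0,"rz":0},{"fingers":-1,"dx":-2.04,"dy":0,"dz":-2,"rx":0,"ry":0,"rz":0},{"fingers":-1,"dx":-2.04,"dy":0,"dz":-2,"rx":0,"ry":0,"rz":0},{"fingers":-1,"dx":-2.04,"dy":0,"dz":-2,"rx":0,"ry":0,"rz":0},{"fingers":-1,"dx":-2.04,"dy":0,"dz":-2,"rx":0,"ry":0,"rz":0}]'
```

```text
time_s: 27.55
position: [0.5787, -0.0022, 0.0221]
orientation: [180.0, 0.1, 41.0]
wrist_force: [-4.6, -4.2, 6.7]
finger_gap: 0.0113
finger_force: 50.0
time_s: 28.92
position: [0.5189, -0.0543, 0.1014]
orientation: [180.0, -0.0, 41.0]
wrist_force: [0.3, -0.1, 0.5]
finger_gap: 0.0915
finger_force: 0.0
```

Run:
```python
from h import *
f=grab("wrist");im=f['image']
u=np.array([np.cos(np.radians(65.2)),np.sin(np.radians(65.2)),0]);s=np.array([.5794,-.0006,0])
for b in(-.006,0,.006):
  L=np.arange(-90,-68,1);p=proj(f,[s+u*t/1000+b*np.array([u[1],-u[0],0])+[0,0,.059] for t in L]);print([(int(t),int(im[int(y),int(x)].mean())) for t,(x,y) in zip(L,p) if 0<=y<400])
st=monitor.sense();print(st['wrist_force'],st['finger_gap'],p[0])
```

```text
[(-90, 118), (-89, 117), (-88, 115), (-87, 118), (-86, 106), (-85, 80), (-84, 79), (-83, 114), (-82, 128), (-81, 130), (-80, 132), (-79, 133), (-78, 136), (-77, 120), (-76, 86), (-75, 80), (-74, 78), (-73, 78), (-72, 77), (-71, 101), (-70, 128), (-69, 128)]
[(-90, 113), (-89, 111), (-88, 111), (-87, 102), (-86, 94), (-85, 68), (-84, 87), (-83, 118), (-82, 127), (-81, 130), (-80, 132), (-79, 132), (-78, 138), (-77, 135), (-76, 85), (-75, 79), (-74, 80), (-73, 77), (-72, 76), (-71, 113), (-70, 128), (-69, 131)]
[(-90, 100), (-89, 102), (-88, 102), (-87, 102), (-86, 102), (-85, 92), (-84, 84), (-83, 114), (-82, 129), (-81, 130), (-80, 134), (-79, 136), (-78, 136), (-77, 140), (-76, 108), (-75, 83), (-74, 81), (-73, 78), (-72, 76), (-71, 116), (-70, 133), (-69, 133)]
[ 0.20750379  0.03952216 -0.14549013] 0.0921747635811781 [367.09872014 204.82288008]
```

```bash
python3 -c "
from bench import bot;print(bot.sign_off())"
```

```text
the job is handed in; nothing more can be done
None
```

The job is handed in, with no verdict returned: the strap reads home, the screw is driven to what looks like its end stop (about 3.6–3.8 mm by force and height, against the 3.2 mm needed), push readings stayed at or below about 22 N, and the wing is released with the gripper clear.

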